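# Open the terminal cover of a coil test box

## Task

On the test box with the yellow cover, press the red snap tab fully in, then push the released yellow cover off its seat and along onto the white ledge until the brass terminals are completely uncovered. Use the fingers only to press and push: the cover must not be lifted and must end lying flat on the ledge. Leave the box with the blue cover and everything else on the bench as it is.

Things in the scene. Friction and masses are not known exactly. Their poses are not given: they have to be found in the camera images.
- yellow_box: grey coil test box with the yellow cover, fixed, 250 (its x) x 100 (its y) mm, flat deck 45 mm above the bench. Origin on the bench under the centre of the cover's seat; x points the way the cover slides off (away from the robot, give or take the yaw), z up. It runs from x = -104 to +146 mm: tab at the robot's end, then seat, then ledge.
- yellow_seat (a point): centre of the cover's seat at deck level (x = 0 of the box). Seat: x -40 to +40 mm, 3 mm high brass terminals under the cover, a black bar 12 mm high at x -46 to -40, and black side rails, 16 mm high above the deck, whose lips (y 30 to 46 mm either side) hold the cover down until it has slid out
- yellow_ledge (a point): where the cover's centre lies once it is against the end stop: x = +96 mm of the box, deck level. White ledge level with the seat, x +46 to +134 mm, 5 mm high kerbs at its sides, closed by an end stop 12 mm high
- yellow_cover: loose yellow cover, 76 (x) x 70 (y) x 10 mm, about 70 g, with an upright rib on top (10 in x, 50 in y, 18 mm high; its top is 28 mm above the cover's underside). Origin at the centre of its underside; axes as the box's. Seated at x = 0 of the box; slides easily to x = +96 mm, only when the tab is in; it is off the seat from x = +78 mm on.
- yellow_rib (a point): centre of the face of the yellow cover's rib that looks towards the tab and the robot (10 mm ahead of the cover's centre in x, 9 mm above the plate); push here, along the box's +x
- yellow_tab (a joint): travel of the yellow-covered box's red snap tab in m: 0 fully out, 0.012 fully in (starts at 0 to 0.002). Pressed straight down; about 4 N of friction all the way, no spring: it stays where it is left. The steel catch, 30 mm wide, moves with it, stands at the far edge of the cover and lets it go when the tab is 9 mm in or more.
- yellow_tab_top (a point): centre of the top face of that tab's red pad, 32 (x) x 40 (y) mm, at x = -78 mm of the box; 20 mm above the deck (65 mm above the bench) when out, 8 mm above the deck when fully in; nothing else within 16 mm of its x edges
- blue_box: the same kind of box with the blue cover, fixed to the bench; must stay shut. Origin and axes as for the yellow one. Which box stands on which side changes.
- blue_cover: loose blue cover on the blue box, same size as the yellow one; leave it seated
- blue_tab (a joint): travel of the blue-covered box's red tab in m (0 out, 0.012 in); leave it out
- coil_a: loose small transformer coil, 34 x 30 x 36 mm tall, origin under its centre; a bystander, leave it alone
- coil_b: loose small transformer coil, 34 x 30 x 36 mm tall, origin under its centre; a bystander, leave it alone
- coil_c: loose small transformer coil, 34 x 30 x 36 mm tall, origin under its centre; a bystander, leave it alone
- screwdriver: loose screwdriver lying on the bench beyond the boxes; a bystander
- jar: loose closed jar, 64 mm across, 85 mm tall, origin under its centre; a bystander
- pen_pot: loose green pot with pens, 72 mm across, 155 mm tall with the pens, origin under its centre; a bystander
There are look-alikes about, which are no part of the job. Leave any orange look-alike of the yellow_cover alone.

How it is judged (in metres and radians):
On the way, in this order (a step that is already met when the one before it is completed fails the run):
1. the yellow-covered box's tab is pressed in while its cover is still seated (value of joint yellow_tab above 0.009 m and x of yellow_cover in the frame of yellow_box below 0.01 m), for 0.1 s.
2. the yellow cover has been pushed off its seat (x of yellow_cover in the frame of yellow_box above 0.078 m), for 0.2 s.
At the end, for the whole second after the job is handed in: the tab is at least 9 mm in; the yellow cover lies flat (within 0.08 rad) and still on the ledge, 78 mm or more along from its seated place; the blue cover is within 6 mm of its place, its tab under 5 mm in, and every bystander within 20 mm of its start (value of joint yellow_tab above 0.009 m and x of yellow_cover in the frame of yellow_box between 0.078 and 0.105 m and z of yellow_cover in the frame of yellow_box between 0.042 and 0.049 m and angle between yellow_cover's own z axis and vertical below 0.08 rad and linear speed of yellow_cover below 0.01 m/s and distance of blue_cover from where it was at the start of the episode below 0.006 m and value of joint blue_tab below 0.005 m and distance of each of coil_a, coil_b, coil_c, screwdriver, jar, pen_pot from where it was at the start of the episode below 0.02 m); the robot touches nothing.
It fails at once if the yellow cover is lifted (12 mm or more above its sliding level) (z of yellow_cover in the frame of yellow_box above 0.057 m).
It fails at once if the blue-covered box is operated (value of joint blue_tab above 0.005 m or distance of blue_cover from where it was at the start of the episode above 0.006 m).
It fails at once if a bystander is moved by more than 20 mm (distance of any of coil_a, coil_b, coil_c, screwdriver, jar, pen_pot from where it was at the start of the episode above 0.02 m).
It also fails if it takes over 35 s, if anything falls off the work surface, if the arm or the gripper's body presses on something with over 40 N, if the wrist force passes 120 N, or if a joint passes its speed limit or range.

## Robot

A 7-joint arm with a two-finger parallel gripper is mounted at the origin on the work surface. World frame = base frame: x ahead of the robot, y to its left, z up, the work surface at z = 0. Lengths are in mm, angles in rad, forces in N, time in s.
With the tool pointing down it reaches from about 400 to 875 mm from the base axis. Payload 6.5 kg.
Tool frame: the origin (TCP) lies at the very end of the fingers, on their centre line; the grasp point (between the pads) lies 19 mm behind it; x points along the fingers, z is the direction in which the jaws open and shut, and the axes are right-handed (so a half turn about x gives the same grasp; the last joint's range is limited). The gripper opens to 88 mm and grips with 3 to 60 N. Pads are 18 mm wide; open, the fingers measure 123 mm over their backs; the gripper's body (75 mm by 187 mm) begins 45 mm behind the grasp point.
Start: joints at [1.232, 0.536, -0.004, 1.538, 0.003, 1.067, -0.071], TCP at [175.125, -625.956, 238.716] pointing down, gripper open.
Joint ranges: [-2.7, 2.7], [-0.37, 2.16], [-1.27, 1.26], [0.24, 2.4], [-1.31, 4.45], [0.19, 1.91], [-2.76, 2.76]. Speed limits (rad/s): [2.39, 2.39, 3.14, 3.14, 3.14, 3.14, 3.14].

## Interface

Orientations are given as a unit quaternion [x, y, z, w].
In Python, from workcell import ctrl gives the robot as it stands.
- The arm moves only by the tool move_arm, never from a script. Its arguments are lists of equal length, an entry for each row: "turn": the turn, a rotation vector about the tool's x, y, z in units of 5 degrees (1.0 is 5 degrees), a list of three; "xyz": the shift along the tool's x, y, z in units of 40 mm (1.0 is 40 mm), a list of three; "grip": the opening, from -1 (shut) to 1 (fully open), so that 0 is half open. A call has 1 to 8 rows; each row is the pose to reach, as a shift and turn from the pose commanded when the call began, along the tool's axes at that moment; what a row does not reach only later rows make up. A row lasts 1/10 s, in which the tool goes at most 50 mm and 8.59 degrees, less where a joint would pass 70% of its speed; a pose out of reach is approached as far as the arm can. A call with a gripper value outside its range is refused whole. The fingers move at their own pace and stop on an object; the grip force is fixed at half the most. Time passes only in rows, so rows that repeat a pose let the fingers close. It gives the time, the measured TCP pose, the force and the opening at its end, in the units of the state.
- ctrl.observe(): the state, without advancing time (a new reading comes with each control period).
- ctrl.get_image(name): name is "scene" or "top" or "wrist"; returns the picture (420x560x3 uint8, blue, green, red); there is no depth.
- ctrl.calibration(name): a dict with "intrinsics" (3x3 intrinsics, pixels), "world_from_camera" (4x4, takes a point from camera to world coordinates); the wrist camera has in their place "hand_eye" (4x4, takes a point from camera to tool coordinates, whose origin is the TCP and whose axes are the tool frame's). Camera axes: x right, y up, looking along -z (the intrinsics and any distortion apply to the point x, -y, -z); pixel columns grow to the right and rows downward; lengths in mm; the calibration is good to about 2 mm. A picture is of the moment at which its call begins: read the wrist's pose just before it. calibration takes no time and is no camera call.
- ctrl.job_done(): hands the job in, once; it reports no verdict.
The state is a dict: "clock": time; "joints": joint angles; "joint_velocities": joint speeds; "joint_efforts": joint torques, N m; "position": TCP position; "eef_rot": TCP orientation; "contact_force": force on the tool from outside, world axes, zero at the start; "wrist_torque": the same for the moment, N m; "finger_gap": finger opening in mm.
Only numpy, scipy, OpenCV 4.12 (cv2) and the standard library are available. Lean on these libraries where they do the work, as an engineer would, in place of code of your own. Each camera call takes 0.05 s, during which the arm holds its last target. There are 200 camera calls.

## Working session

There is one attempt and no reset: what is moved stays moved. The work goes in short steps, Python scripts to look and compute and a tool call to move; the robot and the scene stay as the last step left them, time stands still between calls to the robot, and variables do not carry over. Pictures are saved under pics/ and viewed, about 8 in all and at most 12, crops included, and the job is handed in when it is done.

Besides the shell and the picture viewer there is one more tool, called after "Request:" by a JSON object that holds its "api" and its "payload". move_arm: Moves the arm, as the interface text tells. Its arguments: {"type":"object","properties":{"turn":{"type":"array"},"xyz":{"type":"array"},"grip":{"type":"array"}},"required":["turn","xyz","grip"]}

```bash
mkdir -p pics; python3 - <<'E'
from workcell import ctrl
import cv2,numpy as np
np.set_printoptions(precision=4,suppress=True)
for n in("scene","top"):
    cv2.imwrite(f"pics/{n}0.png",ctrl.get_image(n)); print(n,ctrl.calibration(n))
print(ctrl.calibration("wrist")); print(ctrl.observe())
E
```

```text
scene {'intrinsics': array([[472.6274,   0.    , 270.6602],
       [  0.    , 472.6274, 206.0994],
       [  0.    ,   0.    ,   1.    ]]), 'world_from_camera': array([[  -0.4262,   -0.6454,    0.6338, 1251.3624],
       [   0.9045,   -0.2934,    0.3095,  328.1101],
       [  -0.0138,    0.7053,    0.7088,  841.191 ],
       [   0.    ,    0.    ,    0.    ,    1.    ]])}
top {'intrinsics': array([[466.9843,   0.    , 281.4988],
       [  0.    , 466.9843, 208.5719],
       [  0.    ,   0.    ,   1.    ]]), 'world_from_camera': array([[   0.0169,    0.9872,   -0.1583,  388.3008],
       [  -0.9996,    0.0201,    0.0186,   -7.7039],
       [   0.0216,    0.1579,    0.9872, 1125.2707],
       [   0.    ,    0.    ,    0.    ,    1.    ]])}
{'intrinsics': array([[363.5325,   0.    , 275.6733],
       [  0.    , 363.5325, 203.0722],
       [  0.    ,   0.    ,   1.    ]]), 'hand_eye': array([[   0.0008,    0.2928,   -0.9562, -146.2241],
       [   0.001 ,    0.9562,    0.2928,   75.5686],
       [   1.    ,   -0.0012,    0.0005,   -0.2424],
       [   0.    ,    0.    ,    0.    ,    1.    ]])}
{'clock': 0.1, 'joints': array([ 1.2318,  0.5371, -0.0044,  1.5387,  0.0026,  1.0673, -0.0712]), 'joint_velocities': array([ 0.    ,  0.    , -0.0009, -0.0015, -0.0018,  0.0004, -0.0009]), 'joint_efforts': array([  0.0034, -57.2071,   0.9946, -25.2228,  -0.0561,   0.0136,
         0.    ]), 'position': array([ 174.938 , -625.4531,  237.9356]), 'eef_rot': array([ 0.4276,  0.5638, -0.4271,  0.5629]), 'contact_force': array([-0.0091, -0.5771, -0.4545]), 'wrist_torque': array([0.0172, 0.031 , 0.0047]), 'finger_gap': 88.30640148886532}
```

View pics/top0.png

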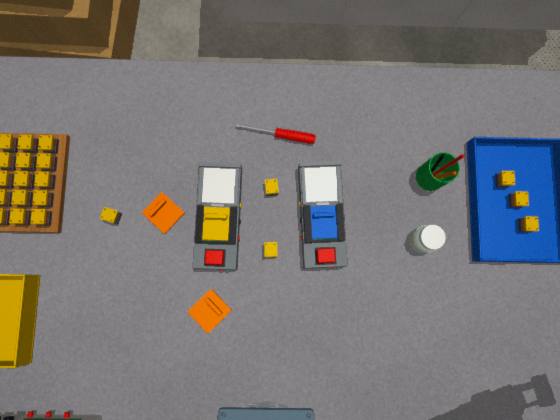

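View pics/scene0.png

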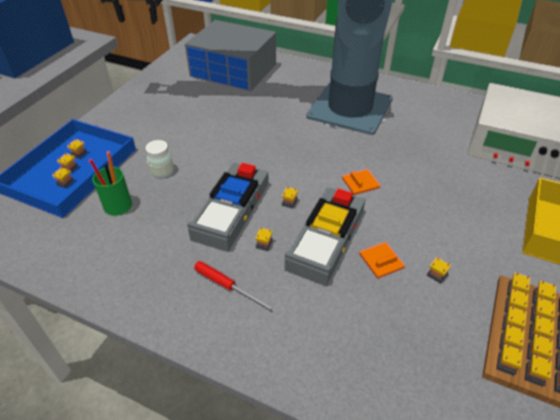

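The top view shows the yellow-covered box at (218,218) with its tab at (214,257), and the blue-covered box at (322,218). The orange loose plates at (163,212) and (210,310) are look-alikes lying on the bench. The yellow plate inside the grey box, next to a red tab and white ledge, fits the description. I'll confirm in a crop and measure.

```bash
cat > h.py <<'E'
from workcell import ctrl
import cv2,numpy as np
np.set_printoptions(precision=4,suppress=True)
from scipy.spatial.transform import Rotation as R
def pose(n):
    c=ctrl.calibration(n)
    if n!="wrist": return c["intrinsics"],c["world_from_camera"]
    s=ctrl.observe();T=np.eye(4);T[:3,:3]=R.from_quat(s["eef_rot"]).as_matrix();T[:3,3]=s["position"]
    return c["intrinsics"],T@c["hand_eye"]
def ray(K,T,uv,z):
    d=T[:3,:3]@np.array([(uv[0]-K[0,2])/K[0,0],-(uv[1]-K[1,2])/K[1,1],-1]); o=T[:3,3]
    return o+d*(z-o[2])/d[2]
def proj(K,T,p):
    q=np.linalg.inv(T)@np.append(p,1); return np.array([K[0,2]+K[0,0]*q[0]/-q[2],K[1,2]-K[1,1]*q[1]/-q[2]])
def blob(im,lo,hi,roi):
    m=cv2.inRange(cv2.cvtColor(im,cv2.COLOR_BGR2HSV),lo,hi);k=np.zeros_like(m);x0,y0,x1,y1=roi;k[y0:y1,x0:x1]=m[y0:y1,x0:x1]
    n,l,s,c=cv2.connectedComponentsWithStats(k);i=1+s[1:,4].argmax()
    r=cv2.minAreaRect(np.argwhere(l==i)[:,::-1].astype(np.float32)); return c[i],s[i,4],r
E
python3 - <<'E'
from h import *
K,T=pose("top"); im=ctrl.get_image("top")
roi=(188,155,250,275)
for nm,lo,hi,z in(("tab",(0,150,120),(8,255,255),65),("ledge",(0,0,190),(180,40,255),45)):
    c,a,r=blob(im,lo,hi,roi); b=cv2.boxPoints(r)
    print(nm,c,a,"centroid",ray(K,T,c,z),"rectc",ray(K,T,r[0],z));print(np.array([ray(K,T,p,z) for p in b]))
cv2.imwrite("pics/crop.png",cv2.resize(im[150:280,145:355],None,fx=3.8,fy=3.8,interpolation=cv2.INTER_CUBIC))
E
```

```text
tab [213.6333 256.7208] 240 centroid [445.2578 123.5229  65.    ] rectc [444.6255 123.7978  65.    ]
[[460.0283 143.5743  65.    ]
 [460.7332 105.2617  65.    ]
 [429.283  104.0988  65.    ]
 [428.6058 142.2325  65.    ]]
ledge [218.3068 185.1038] 1079 centroid [614.4851 121.7084  45.    ] rectc [614.3853 121.639   45.    ]
[[575.0092 159.3446  45.    ]
 [657.3877 157.9037  45.    ]
 [654.2643  83.4518  45.    ]
 [571.8572  85.7744  45.    ]]
```

View pics/crop.png

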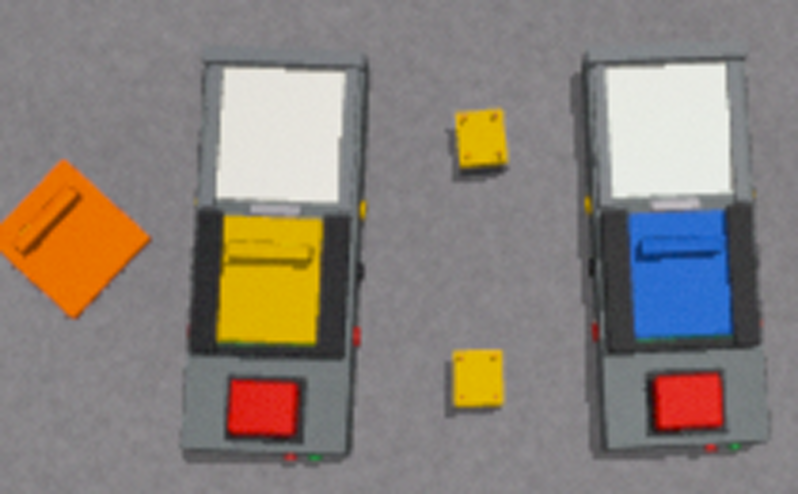

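The crop confirms it: the yellow cover sits in the left box with its red tab below it and white ledge beyond. The orange plate lies loose on the bench to the left. Next I'll work out the move numbers.

```bash
cat >> h.py <<'E'
def go(x,y,z,yaw=-0.01,Rt=None):
    "row numbers: tool x down, jaws (tool z) along box y, from measured pose"
    s=ctrl.observe();R0=R.from_quat(s["eef_rot"]); best=None
    for sg in(1,-1):
        zt=sg*np.array([-np.sin(yaw),np.cos(yaw),0]);xt=np.array([0,0,-1.]);Rt=R.from_matrix(np.c_[xt,np.cross(zt,xt),zt])
        t=(R0.inv()*Rt).as_rotvec()
        if best is None or np.linalg.norm(t)<np.linalg.norm(best): best=t
    print("xyz",R0.inv().apply(np.array([x,y,z])-s["position"])/40,"turn",np.degrees(best)/5)
E
python3 - <<'E'
from h import *
s=ctrl.observe();print(R.from_quat(s["eef_rot"]).as_matrix())
go(480,-300,230);go(446,123,230)
E
```

```text
[[-0.0005  0.963   0.2695]
 [ 0.0012  0.2695 -0.963 ]
 [-1.     -0.0001 -0.0013]]
xyz [ 0.2079  9.5366 -5.7819] turn [ 3.2411 -0.0146  0.0033]
xyz [  0.2212  11.5677 -16.1947] turn [ 3.2411 -0.0146  0.0033]
```

Request:
{"api": "move_arm", "payload": {"turn": [[3.2,0,0],[3.2,0,0],[3.2,0,0],[3.2,0,0],[3.2,0,0],[3.2,0,0],[3.2,0,0],[3.2,0,0]], "xyz": [[0.2,9.5,-5.8],[0.2,9.5,-5.8],[0.2,9.5,-5.8],[0.2,9.5,-5.8],[0.2,9.5,-5.8],[0.2,9.5,-5.8],[0.2,9.5,-5.8],[0.2,9.5,-5.8]], "grip": [-1,-1,-1,-1,-1,-1,-1,-1]}}

```text
clock: 0.95
position: [448.7, -331.6, 231.5]
eef_rot: [-0.502, -0.498, 0.502, -0.498]
contact_force: [0.8, -1.3, 0.8]
finger_gap: 26.2
```

```bash
python3 - <<'E'
from h import *
print(ctrl.observe()["position"],ctrl.observe()["clock"]);go(446,123,200)
E
```

```text
[ 448.6644 -331.5793  231.4729] 0.95
xyz [  0.7862  -0.1407 -11.3638] turn [0.0398 0.0006 0.0014]
```

Request:
{"api": "move_arm", "payload": {"turn": [[0,0,0],[0,0,0],[0,0,0],[0,0,0],[0,0,0],[0,0,0],[0,0,0],[0,0,0]], "xyz": [[0.8,-0.1,-11.4],[0.8,-0.1,-11.4],[0.8,-0.1,-11.4],[0.8,-0.1,-11.4],[0.8,-0.1,-11.4],[0.8,-0.1,-11.4],[0.8,-0.1,-11.4],[0.8,-0.1,-11.4]], "grip": [-1,-1,-1,-1,-1,-1,-1,-1]}}

```text
clock: 1.75
position: [446.3, 67.6, 203.5]
eef_rot: [0.502, 0.498, -0.502, 0.498]
contact_force: [0.8, -0.1, 0.1]
finger_gap: 0.4
```

```bash
python3 - <<'E'
from h import *
print(ctrl.observe()["position"],ctrl.observe()["clock"],ctrl.observe()["finger_gap"]);go(446,123,200)
E
```

```text
[446.3382  67.5777 203.5069] 1.75 0.41713261986792644
xyz [ 0.0875 -0.0177 -1.3855] turn [ 0.0384  0.0012 -0.0039]
```

Request:
{"api": "move_arm", "payload": {"turn": [[0,0,0],[0,0,0],[0,0,0],[0,0,0]], "xyz": [[0,0,-1.4],[0,0,-1.4],[0,0,-1.4],[0,0,-1.4]], "grip": [-1,-1,-1,-1]}}

```text
clock: 2.15
position: [447.1, 120.2, 203.3]
eef_rot: [-0.502, -0.498, 0.502, -0.498]
contact_force: [0.1, -0.7, -0.3]
finger_gap: 0.4
```

```bash
python3 - <<'E'
from h import *
K,T=pose("wrist"); im=ctrl.get_image("wrist")
print(ctrl.observe()["position"])
def rep(nm,lo,hi,z,roi=(0,0,560,420)):
    c,a,r=blob(im,lo,hi,roi); b=cv2.boxPoints(r)
    print(nm,c,a,"centroid",ray(K,T,c,z));print(np.array([ray(K,T,p,z) for p in b]))
rep("tab",(0,150,120),(8,255,255),65);rep("ledge",(0,0,190),(180,40,255),45);rep("cover",(22,120,90),(34,255,255),55)
cv2.imwrite("pics/w1.png",im)
E
```

```text
[447.1626 119.7868 203.3306]
tab [269.5969 187.2341] 1858 centroid [448.7032 125.2715  65.    ]
[[464.6183 143.8438  65.    ]
 [464.3518 105.6845  65.    ]
 [431.8055 105.4273  65.    ]
 [432.0827 144.848   65.    ]]
ledge [270.9095  10.7522] 2288 centroid [580.7919 123.0339  45.    ]
[[588.2865 161.0243  45.    ]
 [587.7723  85.4965  45.    ]
 [572.8411  85.0531  45.    ]
 [573.3652 161.7984  45.    ]]
cover [270.0471  88.2842] 7449 centroid [524.9967 124.1786  55.    ]
[[561.5344 152.776   55.    ]
 [561.1377  94.8171  55.    ]
 [485.9051  93.3114  55.    ]
 [486.3408 156.0083  55.    ]]
```

View pics/w1.png

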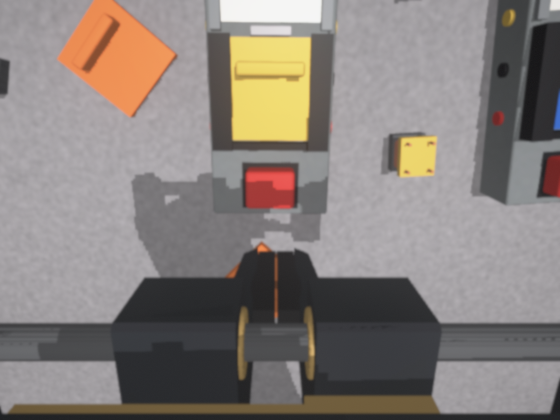

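The wrist view shows the tab at (270,187), the cover at (270,88) and its rib at (270,68). The fingers are shut and the box is lined up with the tool. The tab is at about (448,125). I'll descend over it, then press.

Request:
{"api": "move_arm", "payload": {"turn": [[0,0,0],[0,0,0],[0,0,0],[0,0,0],[0,0,0],[0,0,0]], "xyz": [[0,0,-0.12],[1,0,-0.12],[2,0,-0.12],[3,0,-0.12],[3.2,0,-0.12],[3.2,0,-0.12]], "grip": [-1,-1,-1,-1,-1,-1]}}

```text
clock: 2.8
position: [446.5, 125.8, 75.0]
eef_rot: [-0.501, -0.499, 0.503, -0.498]
contact_force: [0.3, 0.8, 0.3]
finger_gap: 0.4
```

Request:
{"api": "move_arm", "payload": {"turn": [[0,0,0],[0,0,0],[0,0,0],[0,0,0],[0,0,0],[0,0,0],[0,0,0],[0,0,0]], "xyz": [[0.1,0,0],[0.2,0,0],[0.3,0,0],[0.4,0,0],[0.5,0,0],[0.55,0,0],[0.57,0,0],[0.57,0,0]], "grip": [-1,-1,-1,-1,-1,-1,-1,-1]}}

```text
clock: 3.6
position: [448.0, 126.7, 53.3]
eef_rot: [0.502, 0.498, -0.501, 0.499]
contact_force: [0.5, 0.1, 9.4]
finger_gap: 0.5
```

Request:
{"api": "move_arm", "payload": {"turn": [[0,0,0],[0,0,0],[0,0,0],[0,0,0]], "xyz": [[0.03,0,0],[0.05,0,0],[0.05,0,0],[0.05,0,0]], "grip": [-1,-1,-1,-1]}}

```text
clock: 4.0
position: [448.0, 126.8, 52.9]
eef_rot: [0.502, 0.498, -0.501, 0.499]
contact_force: [-6.6, -2.5, 34.6]
finger_gap: 0.5
```

The tab is on its stop at z = 52.9 mm with 35 N. Next I'll rise and move in behind the rib.

Request:
{"api": "move_arm", "payload": {"turn": [[0,0,0],[0,0,0],[0,0,0],[0,0,0],[0,0,0],[0,0,0],[0,0,0]], "xyz": [[-0.5,0,0],[-1.1,0,0],[-1.1,0.6,0.05],[-1.1,1.2,0.05],[-1.1,1.65,0.05],[-1.1,1.65,0.05],[-1.1,1.65,0.05]], "grip": [-1,-1,-1,-1,-1,-1,-1]}}

```text
clock: 4.7
position: [511.9, 124.0, 94.1]
eef_rot: [-0.501, -0.499, 0.502, -0.498]
contact_force: [-0.7, -0.4, -0.2]
finger_gap: 0.5
```

```bash
python3 - <<'E'
from h import *
print(ctrl.observe()["position"])
K,T=pose("top");im=ctrl.get_image("top");c=cv2.resize(im[150:290,160:290],None,fx=4,fy=4,interpolation=cv2.INTER_CUBIC)
w=ctrl.get_image("wrist");w[:8]=w[:8]
cv2.imwrite("pics/c2.png",np.hstack([cv2.resize(c,(370,400)),cv2.resize(w[:,130:430],(286,400))]))
E
```

```text
[511.9181 123.9933  94.0789]
```

View pics/c2.png

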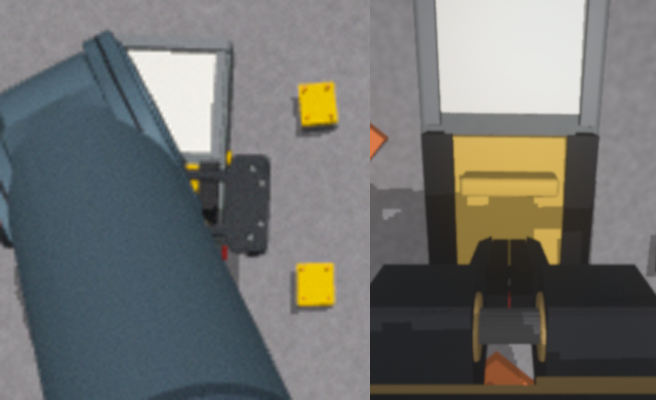

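The wrist view shows the finger tips on the cover's centre line, behind the rib at (510,184). The steel catch no longer shows at the cover's far edge. Next I'll descend.

Request:
{"api": "move_arm", "payload": {"turn": [[0,0,0],[0,0,0],[0,0,0],[0,0,0],[0,0,0]], "xyz": [[0.4,0,0],[0.7,0,0],[0.85,0,0],[0.85,0,0],[0.85,0,0]], "grip": [-1,-1,-1,-1,-1]}}

```text
clock: 5.3
position: [513.0, 124.2, 60.8]
eef_rot: [-0.501, -0.498, 0.502, -0.498]
contact_force: [0.7, -0.2, 0.8]
finger_gap: 0.4
```

Request:
{"api": "move_arm", "payload": {"turn": [[0,0,0],[0,0,0],[0,0,0],[0,0,0],[0,0,0],[0,0,0],[0,0,0],[0,0,0]], "xyz": [[0,0.15,0],[0,0.3,0],[0,0.45,0],[0,0.6,0],[0,0.75,0],[0,0.9,0],[0,1.05,0],[0,1.2,0]], "grip": [-1,-1,-1,-1,-1,-1,-1,-1]}}

```text
clock: 6.1
position: [561.6, 123.8, 60.7]
eef_rot: [-0.502, -0.498, 0.502, -0.498]
contact_force: [0.2, 0.5, 0.1]
finger_gap: 0.7
```

Request:
{"api": "move_arm", "payload": {"turn": [[0,0,0],[0,0,0],[0,0,0],[0,0,0],[0,0,0],[0,0,0],[0,0,0],[0,0,0]], "xyz": [[0,0.15,0],[0,0.35,0],[0,0.55,0],[0,0.75,0],[0,0.95,0],[0,1.1,0],[0,1.25,0],[0,1.3,0]], "grip": [-1,-1,-1,-1,-1,-1,-1,-1]}}

```text
clock: 6.9
position: [613.8, 123.4, 60.7]
eef_rot: [0.502, 0.498, -0.502, 0.498]
contact_force: [0.1, -0.4, 1.1]
finger_gap: 0.5
```

```bash
python3 - <<'E'
from h import *
print(ctrl.observe()["position"],ctrl.observe()["contact_force"])
K,T=pose("wrist"); im=ctrl.get_image("wrist")
c,a,r=blob(im,(18,120,90),(34,255,255),(170,0,380,420));print(r,np.array([ray(K,T,p,55) for p in cv2.boxPoints(r)]))
cv2.imwrite("pics/w3.png",im)
E
```

```text
[613.7935 123.399   60.713 ] [ 0.0941 -0.3745  1.1392]
((275.5, 229.0), (98.0, 161.0), 90.0) [[653.2661 158.0262  55.    ]
 [652.8888  88.9856  55.    ]
 [605.9702  86.2161  55.    ]
 [606.3656 161.3381  55.    ]]
```

View pics/w3.png

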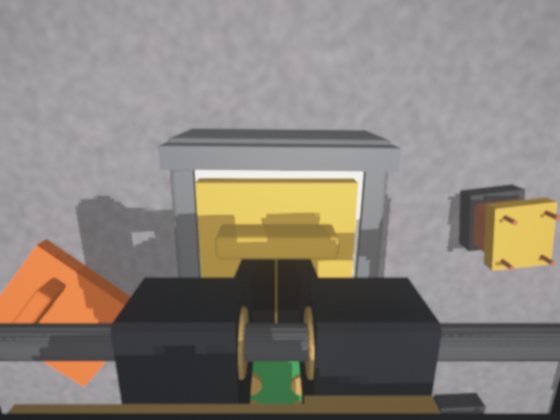

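The cover's far edge is at row 180, x ≈ 653 mm. That puts it about 90 mm along, with a thin white strip left before the end stop. Next I'll back off, lift clear and check.

Request:
{"api": "move_arm", "payload": {"turn": [[0,0,0],[0,0,0],[0,0,0],[0,0,0],[0,0,0],[0,0,0],[0,0,0],[0,0,0]], "xyz": [[0,-0.2,0],[0,-0.4,0],[-0.5,-0.4,0],[-1.5,-0.4,0],[-2.5,-1.5,0],[-3.5,-2.5,0],[-3.5,-2.7,0],[-3.5,-2.7,0]], "grip": [-1,-1,-1,-1,-1,-1,-1,-1]}}

```text
clock: 7.75
position: [503.1, 124.6, 202.6]
eef_rot: [0.502, 0.498, -0.501, 0.499]
contact_force: [0.9, -0.2, 0.2]
finger_gap: 0.2
```

```bash
python3 - <<'E'
from h import *
print(ctrl.observe()["position"])
K,T=pose("wrist"); im=ctrl.get_image("wrist")
c,a,r=blob(im,(18,120,90),(34,255,255),(200,0,340,300));b=np.array([ray(K,T,p,55) for p in cv2.boxPoints(r)]);print(b,b.mean(0))
s=ctrl.get_image("scene")[120:320,140:420]
cv2.imwrite("pics/w4.png",np.hstack([cv2.resize(im,(400,300)),cv2.resize(s,(400,300))]))
E
```

```text
[503.0686 124.5558 202.588 ]
[[642.2897 156.6397  55.    ]
 [642.0443  90.1775  55.    ]
 [577.7368  87.9717  55.    ]
 [577.9928 159.1719  55.    ]] [610.0159 123.4902  55.    ]
```

View pics/w4.png

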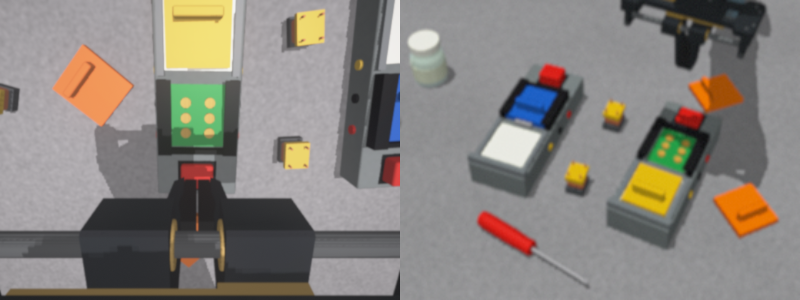

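The cover lies flat on the ledge. Its near edge is at x = 578 mm, so it is about 91 mm along, and all six terminals are exposed. The tab is in, and the blue box and coils look undisturbed. The arm is clear, so I'm handing in.

```bash
python3 -c "
from workcell import ctrl
print(ctrl.job_done(),ctrl.observe()['clock'])"
```

```text
the job is handed in; nothing more can be done
the job is handed in; nothing more can be done
```

I pressed the yellow box's red tab down onto its stop, then pushed the yellow cover by its rib onto the white ledge. I then backed the arm clear and handed the job in at about 8 s on the robot's clock. No verdict was reported.

- **Tab:** the fingers reached 52.9 mm above the bench with 35 N, which matches fully in (53 mm). The steel catch no longer showed at the cover's far edge, and the cover slid off with almost no resistance.
- **Cover:** the last wrist picture puts its near edge at x ≈ 578 mm, so it is about 91 mm along (78 to 105 mm needed), give or take 3 mm. It appears flat, and all six brass terminals are uncovered.
- **Everything else:** in the last pictures the blue box, the coils, the jar, the screwdriver and the orange look-alikes looked undisturbed. I judged this by eye and did not measure them. The pen pot was outside the last pictures, though the arm passed well above it.
- **A reading that disagreed:** the final automatic centre of the cover read 610 mm instead of about 616 mm, because its far edge was cut off by the picture frame. I used the near edge instead, and it agrees with the far edge seen just before backing off (653 mm, about 90 mm along).

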